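# Hold the filter hatch of a bench dust extractor at its balance point

### The arm

A 6-joint arm with a two-finger parallel gripper is mounted at the origin on the work surface. World frame = base frame: x ahead of the robot, y to its left, z up, the work surface at z = 0. Lengths are in mm, angles in rad, forces in N, time in s.
With the tool pointing down it reaches from about 275 to 1000 mm from the base axis. Payload 8.4 kg.
Tool frame: the origin (TCP) lies at the very end of the fingers, on their centre line; the grasp point (between the pads) lies 19 mm behind it; z points along the fingers, y is the direction in which the jaws open and shut (so a half turn about z gives the same grasp; the last joint's range is limited). The gripper opens to 85 mm and grips with 20 to 120 N. Pads are 22 mm wide; open, the fingers measure 114 mm over their backs; the gripper's body (76 mm by 85 mm) begins 54 mm behind the grasp point. The pads swing forward as they close: fully open they stand 13 mm farther back than shut.
Start: joints at [1.345, 0.353, 1.633, -0, 1.155, -0.002], TCP at [138.709, 609.416, 231.281] pointing down, gripper open.
Joint ranges: [-2.63, 2.63], [-0.92, 2.1], [0.06, 2.66], [-1.3, 4.44], [0, 2.69], [-3.02, 3.02]. Speed limits (rad/s): [2.22, 2.22, 2.79, 3.14, 3.14, 3.14].

### API

Orientations are given as [roll, pitch, yaw] about the fixed x, y, z axes, in that order (R = Rz(yaw) Ry(pitch) Rx(roll)).
In Python, from rig import r gives the robot as it stands.
- The arm moves only by the tool move_arm, never from a script. Its argument "increments" is a list of rows, each an object of numbers: "tx", "ty", "tz": the shift along the tool's x, y, z in cm; "rx", "ry", "rz": the turn, a rotation vector about the tool's x, y, z in degrees; "gripper": the gripper's target within -1 to 1 (fully open at 1, half-way at 0, shut at -1). A call has 1 to 12 rows; each row shifts and turns the commanded pose from where the row before left it, along the tool's axes as they then stand; what a row does not reach is not made up. A row lasts 1/10 s, in which the tool goes at most 50 mm and 8.59 degrees, less where a joint would pass 70% of its speed; a pose out of reach is approached as far as the arm can. A call is refused whole if a number of a shift passes 5 or a number of a turn 8.59, either way. A call with a gripper value outside its range is refused whole. The fingers move at their own pace and stop on an object; "squeeze" is the grip in N (left out, the last holds). Time passes only in rows, so rows that do not move let the fingers close. It gives the time, the measured TCP pose, the force and the opening at its end, in the units of the state.
- r.sense(): the state, without advancing time (a new reading comes with each control period).
- r.grab_frame(name): name is "scene" or "side" or "wrist"; returns (picture, depth): 384x512x3 uint8, red, green, blue; 384x512 float32, mm along the optical axis (not along the pixel's ray), 0 where there is no reading.
- r.camera_model(name): a dict with "fx", "fy", "cx", "cy" (pixels), "k1" (the pictures are not rectified: a ray, as slopes to the right and down, at radius r is drawn at 1 + k1 r^2 times it, then the intrinsics apply), "R" (3x3) and "t" (3): a world point X has camera coordinates R X + t; the wrist camera has in their place "hand_eye" (4x4, takes a point from camera to tool coordinates, whose origin is the TCP and whose axes are the flange's). Camera axes: x right, y down, z forward; pixel columns grow to the right and rows downward; lengths in mm; the calibration is good to about 2 mm. A picture is of the moment at which its call begins: read the wrist's pose just before it. camera_model takes no time and is no camera call.
- r.sign_off(): hands the job in, once; it reports no verdict.
Trained networks look in the newest picture that a camera, given by its name, has taken for a name from the list of things; names that differ only in an ending like _2 or _b are one class to them, and where a whole thing is asked for, a point or a joint stands for the part that bears it (a point fixed in the world has none). Each returns a list of dicts, best first, with "confidence" (0 to 1); they miss things now and then, are a little off and sometimes report something else, mostly with a low value. They report only what shows in the picture. A call takes as long as a camera call.
- r.cut_out(query, camera): "mask" (384x512 bool, what is visible of it) and "bbox" ([left, top, right, bottom] in pixels, round what is visible of it).
- r.place_of(query, camera): "location" ([row, column] in pixels: a listed point, or the origin of a listed thing).
The state is a dict: "clock": time; "qpos": joint angles; "qvel": joint speeds; "joint_efforts": joint torques, N m; "eef_pos": TCP position; "tcp_rot": TCP orientation; "contact_force": force on the tool from outside, world axes, zero at the start; "wrist_torque": the same for the moment, N m; "opening": opening from 0.0 (shut) to 1.0 (fully open).
Only numpy, scipy, OpenCV 4.12 (cv2) and the standard library are available. Lean on these libraries where they do the work, as an engineer would, in place of code of your own. Each camera call takes 0.05 s, during which the arm holds its last target. There are 200 camera calls.

### The job

On the workshop's bench dust extractor, first turn the selector knob until its pointer clicks in at the red dot (stopped), and only then lift the orange filter hatch by its hoop handle until it stands upright at its balance point, without letting it drop shut or go over backwards. Keep it gripped there, still and upright, so that the filter can be inspected: the program finishes while holding the hatch. Do not disturb the glue bottle, the wood offcut or the jigsaw.

Things in the scene. Friction and masses are not known exactly. Their poses are not given: they have to be found in the camera images.
- extractor: Teal bench dust extractor, fixed, 160 (its x) by 340 (its y) by 100 mm high. Origin at the centre of its underside on the bench; x points from its front (robot side) to its back, y to its left, z up. The hatch covers the left of its top, y = -18 to +158 mm; the selector stands on the black deck at the right, axis at x = -20, y = -105 mm. A low hose stub sticks out at the back.
- selector_grip (a point): Point on the upright axis of the black selector knob at gripping height, 137 mm above the bench. The knob is a finger bar 46 mm long and 14 mm thick; its top is 7 mm above this point, its disc (radius 24 mm) 23 mm below; aluminium base of radius 36 mm under it. The point turns with the knob: x axis along the bar, the -x end being the pointer end (white line on top).
- selector (a joint): Selector angle, rad, growing clockwise seen from above, 0 to 1.8. Spring detents at 0 (green dot; pointer turned 0.9 anticlockwise from the extractor's +x), 0.6 (blue), 1.2 (red, stopped; pointer 0.3 clockwise from +x) and 1.8 (white). It snaps to the nearest detent when let go; turning takes up to about 0.1 N m. Starts at green or blue.
- red_dot (a point): Centre of the red dot, radius 8 mm, on the deck, 100 mm above the bench and 48 mm from the knob's axis: the pointer must point to it.
- hatch_bar (a point): Middle of the black round grip bar (diameter 12 mm, 100 mm free between the side rods, parallel to the extractor's y) of the hatch's hoop handle. It lies in the panel's plane, 65 mm beyond its free edge, 200 mm from the hinge axis. Shut: 65 mm in front of the extractor, 108 mm above the bench, nothing below. Upright: 308 mm high. The bar may turn between finger pads that stay vertical.
- hatch_hinge (a point): Middle of the hatch's hinge axis (parallel to the extractor's y axis), near the back of the extractor's top, 108 mm above the bench; fixed to the extractor.
- hatch (a joint): Hatch angle in rad: 0 = shut and level (start), growing as the free edge rises towards the back; 1.571 = upright, its balance point; range 0 to 2.2. The hatch (orange panel 135 by 176 by 12 mm, about 0.45 kg with handle) has no stay and next to no hinge friction: let go short of upright it falls shut, past upright it falls over backwards.
- glue: Bystander: yellow glue bottle with red cap, diameter 56, height 170 mm, standing left of the extractor. Origin at the centre of its underside.
- offcut: Bystander: brown wooden offcut, 130 by 50 by 28 mm, lying right of the extractor. Origin at the centre of its underside.
- jigsaw: Bystander: teal and black jigsaw standing on its steel shoe, about 160 by 70 by 160 mm, farther to the right. Origin at the centre of its underside.

How it is judged (in metres and radians):
On the way, in this order (a step that is already met when the one before it is completed fails the run):
1. the selector points to the red dot, the hatch still shut (value of joint selector between 1.05 and 1.35 rad and value of joint hatch below 0.1 rad), for 0.2 s.
2. the hatch stands at its balance point, held by the fingers (value of joint hatch between 1.48 and 1.66 rad and contact force between the fingers and hatch above 0.5 N), for 0.2 s.
At the end, for the whole second after the job is handed in: The selector is within 0.15 rad of the red-dot detent (1.2); the hatch is within 0.09 rad (5 degrees) of upright, still (under 0.1 rad/s) and gripped by the fingers (over 0.5 N); bystanders within 30 mm of where they stood (all of step 2 and value of joint selector between 1.05 and 1.35 rad and velocity of joint hatch between -0.1 and 0.1 rad/s and distance of each of glue, offcut, jigsaw from where it was at the start of the episode below 0.03 m); the arm keeps its last pose, push and grip.
It fails at once if the hatch is lifted while the selector is not at the red dot (value of joint hatch above 0.2 rad and not (value of joint selector between 1.05 and 1.35 rad)).
It fails at once if the hatch goes over backwards past its balance point (value of joint hatch above 1.85 rad).
It fails at once if the hatch is dropped or flung (faster than 3 rad/s) (velocity of joint hatch below -3 rad/s or velocity of joint hatch above 3 rad/s).
It fails at once if a bystander is pushed more than 30 mm or tipped (distance of any of glue, offcut, jigsaw from where it was at the start of the episode above 0.03 m or angle between any of glue, offcut, jigsaw's own z axis and vertical above 0.3 rad).
It also fails if it takes over 58 s, if anything falls off the work surface, if the arm or the gripper's body presses on something with over 40 N, if the wrist force passes 120 N, or if a joint passes its speed limit or range.

## Working session

There is one attempt and no reset: what is moved stays moved. The work goes in short steps, Python scripts to look and compute and a tool call to move; the robot and the scene stay as the last step left them, time stands still between calls to the robot, and variables do not carry over. Pictures are saved under pics/ and viewed, about 8 in all and at most 12, crops included, and the job is handed in when it is done.

Besides the shell and the picture viewer there is one more tool, called after "Call:" by a JSON object that holds its "name" and its "arguments", one argument or row to a line. move_arm: Moves the arm, as the interface text tells. Its arguments: {"type":"object","properties":{"increments":{"type":"array","items":{"type":"object","properties":{"tx":{"type":"number"},"ty":{"type":"number"},"tz":{"type":"number"},"rx":{"type":"number"},"ry":{"type":"number"},"rz":{"type":"number"},"gripper":{"type":"number"}}}},"squeeze":{"type":"number"}},"required":["increments"]}

```bash
mkdir -p pics; ls; cat > h.py <<'E'
import numpy as np, cv2
from rig import r
from scipy.spatial.transform import Rotation as Rn
def toolT():
    s=r.sense(); T=np.eye(4); T[:3,:3]=Rn.from_euler('xyz',s['tcp_rot']).as_matrix(); T[:3,3]=s['eef_pos']; return T
def cam(name):
    m=r.camera_model(name)
    if 'hand_eye' in m:
        W=toolT()@np.array(m['hand_eye'])
    else:
        W=np.eye(4); R=np.array(m['R']); W[:3,:3]=R.T; W[:3,3]=-R.T@np.array(m['t'])
    return m,W
def ray(m,W,row,col):
    K=np.array([[m['fx'],0,m['cx']],[0,m['fy'],m['cy']],[0,0,1.]])
    p=cv2.undistortPoints(np.array([[[col,row]]],float),K,np.array([m['k1'],0,0,0.]))[0,0]
    return W[:3,3],W[:3,:3]@np.array([p[0],p[1],1])
def at_z(m,W,row,col,z):
    o,d=ray(m,W,row,col); return o+d*(z-o[2])/d[2]
E
python3 - <<'E'
from h import *
print(r.sense())
ims=[]
for n in('scene','side','wrist'):
    m,W=cam(n); im,d=r.grab_frame(n); ims.append(im)
    print(n,W.round(2).tolist(),{k:m[k] for k in('fx','fy','cx','cy','k1')})
    for q,z in(('extractor',0),('selector_grip',137),('red_dot',100),('hatch_bar',108),('hatch_hinge',108),('glue',0),('offcut',0),('jigsaw',0)):
        for o in r.place_of(q,n)[:2]:
            a,b=o['location']; print(q,round(o['confidence'],2),np.round([a,b]),at_z(m,W,a,b,z).round(1), d[int(np.clip(a,0,383)),int(np.clip(b,0,511))])
cv2.imwrite('pics/a.png',cv2.resize(np.vstack([np.hstack(ims[:2]),np.hstack([ims[2],ims[2]*0])]),(800,600))[:,:,::-1])
E
```

```text
pics
{'clock': 0.0, 'qpos': array([ 1.34462915e+00,  3.53647201e-01,  1.63412457e+00,  2.04228091e-05,
        1.15520832e+00, -2.37428880e-03]), 'qvel': array([-0.00029878,  0.00046918, -0.00080556,  0.00082641,  0.00057808,
        0.0001025 ]), 'joint_efforts': array([-1.01208982e-03, -6.05244470e+01, -3.42072415e+01, -1.71029160e-04,
        9.42610495e-03, -4.35487635e-06]), 'eef_pos': array([138.57790842, 608.9579705 , 230.56636751]), 'tcp_rot': array([-3.14020526e+00, -2.19670706e-05,  2.91779149e+00]), 'contact_force': array([ 0.33670252,  0.23101232, -0.67269303]), 'wrist_torque': array([-0.06464609, -0.02224068,  0.00158099]), 'opening': 1.0011488967436155}
scene [[-0.78, 0.5, -0.37, 969.62], [0.62, 0.64, -0.46, 502.51], [0.01, -0.59, -0.81, 1017.47], [0.0, 0.0, 0.0, 1.0]] {'fx': 395.13086076558346, 'fy': 395.13086076558346, 'cx': 256.06226160730745, 'cy': 190.9808306369688, 'k1': -0.04798656461608419}
extractor 0.67 [243. 266.] [592.6  88.2   0. ] 1022.9905
selector_grip 0.59 [188. 256.] [555.3  -5.9 137. ] 1091.6923
red_dot 0.61 [197. 238.] [599.4 -33.9 100. ] 1120.5906
h
[... 594 characters left out ...]
tor 0.82 [246. 208.] [594.6  88.    0. ] 681.8346
selector_grip 0.62 [186. 245.] [ 5.498e+02 -1.000e-01  1.370e+02] 783.65643
red_dot 0.64 [187. 237.] [593.1 -28.8 100. ] 785.67584
hatch_bar 0.7 [265. 228.] [463.8 184.  108. ] 631.57697
hatch_hinge 0.61 [214. 164.] [658.4 144.8 108. ] 736.625
glue 0.59 [281.  95.] [725.8 297.9   0. ] 699.408
offcut 0.64 [198. 265.] [ 581.1 -145.     0. ] 810.82446
jigsaw 0.96 [195. 342.] [ 408.5 -279.     0. ] 947.2193
wrist [[0.22, 0.93, 0.28, 67.18], [0.97, -0.21, -0.06, 625.41], [-0.0, 0.29, -0.96, 374.26], [0.0, 0.0, 0.0, 1.0]] {'fx': 283.599626866759, 'fy': 283.599626866759, 'cx': 255.19118785251393, 'cy': 191.0449833366528, 'k1': -0.049238909124468246}
```

View pics/a.png

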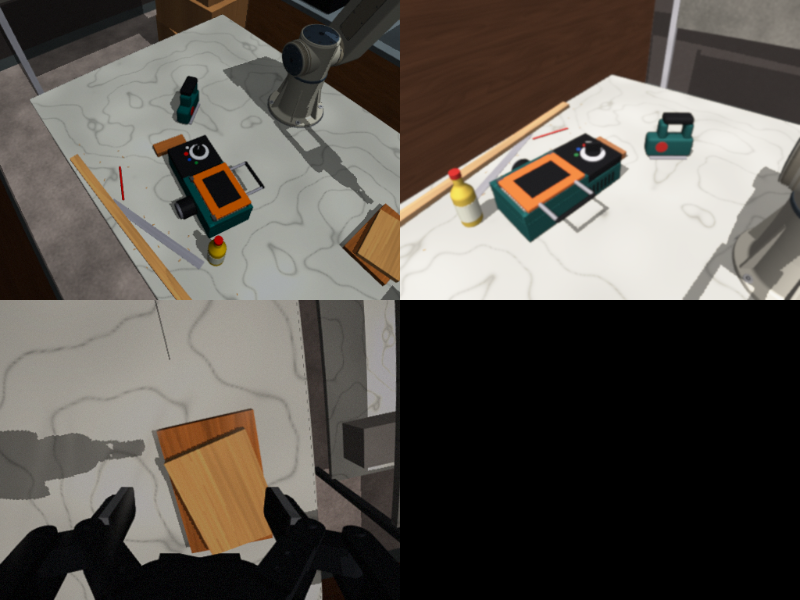

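The scene view shows the teal extractor at centre (about 400x300 px each), with the hatch handle facing the robot. The glue is to its left, the offcut right behind the knob end, and the jigsaw farther right. The network poses agree on a yaw of about -0.19. I'll bring the wrist camera over it.

Call:
{"name": "move_arm", "arguments": {
  "increments": [
    {"tx": -3.4,"ty": -3.1,"tz": -0.9,"gripper": 1},
    {"tx": -3.4,"ty": -3.1,"tz": -0.9},
    {"tx": -3.4,"ty": -3.1,"tz": -0.9},
    {"tx": -3.4,"ty": -3.1,"tz": -0.9},
    {"tx": -3.4,"ty": -3.1,"tz": -0.9},
    {"tx": -3.4,"ty": -3.1,"tz": -0.9},
    {"tx": -3.4,"ty": -3.1,"tz": -0.9},
    {"tx": -3.4,"ty": -3.1,"tz": -0.9},
    {"tx": -3.4,"ty": -3.1,"tz": -0.9},
    {"tx": -3.4,"ty": -3.1,"tz": -0.9},
    {"tx": -3.4,"ty": -3.1,"tz": -0.9},
    {"tx": -3.4,"ty": -3.1,"tz": -0.9}
  ]
}}

```text
invalid input
```

Call:
{"name": "move_arm", "arguments": {
  "increments": [
    {"tx": -3.4,"ty": -3.1,"tz": -0.9,"rx": 0,"ry": 0,"rz": 0,"gripper": 1},
    {"tx": -3.4,"ty": -3.1,"tz": -0.9,"rx": 0,"ry": 0,"rz": 0,"gripper": 1},
    {"tx": -3.4,"ty": -3.1,"tz": -0.9,"rx": 0,"ry": 0,"rz": 0,"gripper": 1},
    {"tx": -3.4,"ty": -3.1,"tz": -0.9,"rx": 0,"ry": 0,"rz": 0,"gripper": 1},
    {"tx": -3.4,"ty": -3.1,"tz": -0.9,"rx": 0,"ry": 0,"rz": 0,"gripper": 1},
    {"tx": -3.4,"ty": -3.1,"tz": -0.9,"rx": 0,"ry": 0,"rz": 0,"gripper": 1},
    {"tx": -3.4,"ty": -3.1,"tz": -0.9,"rx": 0,"ry": 0,"rz": 0,"gripper": 1},
    {"tx": -3.4,"ty": -3.1,"tz": -0.9,"rx": 0,"ry": 0,"rz": 0,"gripper": 1},
    {"tx": -3.4,"ty": -3.1,"tz": -0.9,"rx": 0,"ry": 0,"rz": 0,"gripper": 1},
    {"tx": -3.4,"ty": -3.1,"tz": -0.9,"rx": 0,"ry": 0,"rz": 0,"gripper": 1},
    {"tx": -3.4,"ty": -3.1,"tz": -0.9,"rx": 0,"ry": 0,"rz": 0,"gripper": 1},
    {"tx": -3.4,"ty": -3.1,"tz": -0.9,"rx": 0,"ry": 0,"rz": 0,"gripper": 1}
  ]
}}

```text
clock: 2.55
eef_pos: [454.7, 154.4, 340.0]
tcp_rot: [3.141, 0.001, 2.918]
contact_force: [0.2, 1.0, 0.1]
opening: 1.0
```

```bash
cat > look.py <<'E'
from h import *
import sys
def look(n,out=None):
    m,W=cam(n); im,d=r.grab_frame(n)
    for q,z in(('extractor',0),('selector_grip',137),('red_dot',100),('hatch_bar',108),('hatch_hinge',108)):
        for o in r.place_of(q,n)[:2]:
            a,b=o['location']; print(q,round(o['confidence'],2),np.round([a,b]),at_z(m,W,a,b,z).round(1))
    if out: cv2.imwrite(out,im[:,:,::-1])
look(sys.argv[1],sys.argv[2])
E
python3 look.py wrist pics/b.png
```

```text
extractor 0.84 [230. 241.] [591.4  95.2   0. ]
red_dot 0.58 [276. 158.] [597.4 -34.7 100. ]
red_dot 0.41 [255. 113.] [546.  -91.7 100. ]
hatch_bar 0.77 [172. 277.] [472.5 179.9 108. ]
hatch_hinge 0.6 [293. 277.] [661.6 141.9 108. ]
```

View pics/b.png

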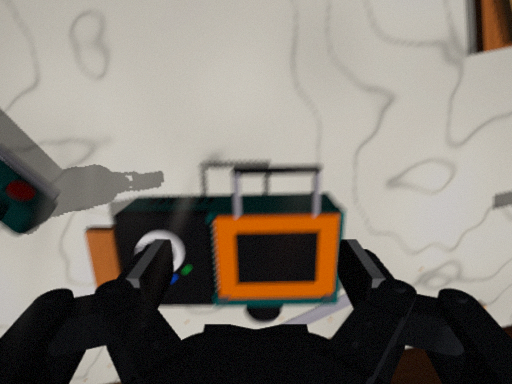

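The extractor fills the lower middle of the picture (110–345, 195–305), slightly rotated. The knob at about (160,250) is partly hidden by the left finger, so I'll shift sideways to see it.

Call:
{"name": "move_arm", "arguments": {
  "increments": [
    {"tx": 0,"ty": -4,"tz": 0,"rx": 0,"ry": 0,"rz": 0,"gripper": 1},
    {"tx": 0,"ty": -4,"tz": 0,"rx": 0,"ry": 0,"rz": 0,"gripper": 1},
    {"tx": 0,"ty": -4,"tz": 0,"rx": 0,"ry": 0,"rz": 0,"gripper": 1},
    {"tx": 0,"ty": -4,"tz": 0,"rx": 0,"ry": 0,"rz": 0,"gripper": 1},
    {"tx": 0,"ty": 0,"tz": 0,"rx": 0,"ry": 0,"rz": 0,"gripper": 1}
  ]
}}

```text
clock: 3.35
eef_pos: [417.0, -1.8, 339.1]
tcp_rot: [-3.14, -0.0, 2.917]
contact_force: [-0.8, 0.6, -0.7]
opening: 0.999
```

```bash
python3 look.py wrist pics/c.png
```

```text
extractor 0.84 [234. 325.] [595.7  89.1   0. ]
extractor 0.64 [278. 262.] [662.7 -44.6   0. ]
selector_grip 0.74 [267. 271.] [558.4 -13.2 137. ]
red_dot 0.82 [279. 259.] [596.7 -37.9 100. ]
hatch_bar 0.56 [172. 398.] [471.9 184.3 108. ]
```

View pics/c.png

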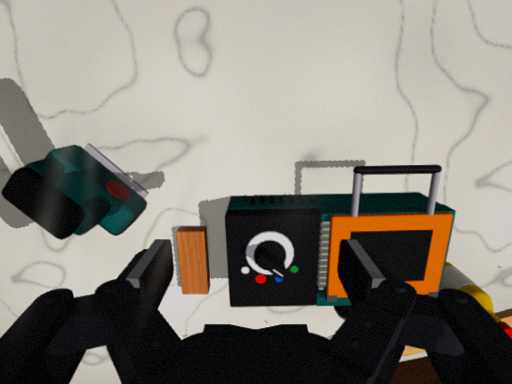

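The knob (270,255) is clear: white, red, blue and green dots sit at about (245,270), (261,279), (278,279) and (295,269). The pointer line ends near (282,276). Next I'll measure the dots and zoom in.

```bash
cat > dots.py <<'E'
from h import *
from scipy.optimize import least_squares
m,W=cam('wrist'); im,d=r.grab_frame('wrist')
hsv=cv2.cvtColor(im,cv2.COLOR_RGB2HSV)
sub=lambda c:(slice(255,290),slice(235,305))
P={}
for n,(lo,hi) in dict(red=(174,8),blue=(105,130),green=(50,90)).items():
    h=hsv[...,0].astype(int); ok=((h>=lo)|(h<=hi)) if lo>hi else (h>=lo)&(h<=hi)
    ok=ok&(hsv[...,1]>120)&(hsv[...,2]>70); w=np.zeros_like(ok); w[262:288,238:304]=1; ok&=w
    y,x=np.nonzero(ok); P[n]=at_z(m,W,y.mean(),x.mean(),100); print(n,len(y),y.mean().round(1),x.mean().round(1),P[n].round(1))
off=dict(green=.9,blue=.3,red=-.3)
# knob centre c, ext yaw a : dot = c+48*(cos(a+off),sin)
f=lambda p:np.concatenate([P[n][:2]-p[:2]-48*np.array([np.cos(p[2]+off[n]),np.sin(p[2]+off[n])]) for n in P])
s=least_squares(f,[555,-10,-.19]); print(s.x.round(3),s.fun.round(1))
cv2.imwrite('pics/d.png',cv2.resize(im[225:300,220:320],(800,600),interpolation=cv2.INTER_CUBIC)[:,:,::-1])
E
python3 dots.py
```

```text
red 88 277.9 257.0 [596.9 -36.4 100. ]
blue 38 278.4 274.9 [603.9  -9.4 100. ]
green 46 268.2 290.5 [591.4  17.6 100. ]
[ 5.55181e+02 -1.34960e+01 -2.03000e-01] [-0.4  0.2  1.  -0.5 -0.6  0.3]
```

View pics/d.png

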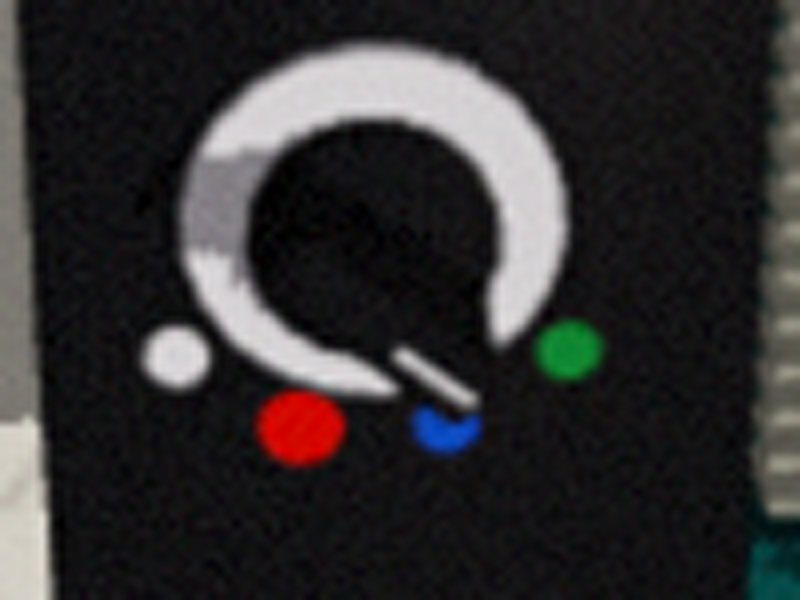

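```bash
python3 - <<'E'
from h import *
m,W=cam('wrist')
a=at_z(m,W,225+352/8,220+397/8,144);b=at_z(m,W,225+402/8,220+472/8,144)
print(a,b,np.arctan2(*(b-a)[1::-1]),'from axis',np.arctan2(b[1]+13.5,b[0]-555.2),np.hypot(b[1]+13.5,b[0]-555.2))
s=r.sense();print(s['qpos'],s['eef_pos'])
E
```

```text
[558.10694993 -10.51219614 144.        ] [5.70602161e+02 2.27113033e-02 1.44000000e+02] 0.7004836977578449 from axis 0.720512422243754 20.49610446316146
[-5.20118670e-04 -8.10353169e-02  1.90055123e+00  2.28496991e-04
  1.32231634e+00 -1.34977353e+00] [418.62191814   1.35816805 339.15745606]
```

Pointer is at world angle 0.70, which is green (0.9 − 0.203). Knob is at (555.2, −13.5). Going above it and turning the jaws across the bar.

Call:
{"name": "move_arm", "arguments": {
  "increments": [
    {"tx": -3.4,"ty": 0.4,"tz": 2.5,"rx": 0,"ry": 0,"rz": 0,"gripper": 1},
    {"tx": -3.4,"ty": 0.4,"tz": 2.5,"rx": 0,"ry": 0,"rz": 0,"gripper": 1},
    {"tx": -3.4,"ty": 0.4,"tz": 2.5,"rx": 0,"ry": 0,"rz": 0,"gripper": 1},
    {"tx": -3.4,"ty": 0.4,"tz": 2.5,"rx": 0,"ry": 0,"rz": 0,"gripper": 1},
    {"tx": 0,"ty": 0,"tz": 0,"rx": 0,"ry": 0,"rz": -7.55,"gripper": 1},
    {"tx": 0,"ty": 0,"tz": 0,"rx": 0,"ry": 0,"rz": -7.55,"gripper": 1},
    {"tx": 0,"ty": 0,"tz": 0,"rx": 0,"ry": 0,"rz": -7.55,"gripper": 1},
    {"tx": 0,"ty": 0,"tz": 0,"rx": 0,"ry": 0,"rz": -7.55,"gripper": 1},
    {"tx": 0,"ty": 0,"tz": 0,"rx": 0,"ry": 0,"rz": -7.55,"gripper": 1},
    {"tx": 0,"ty": 0,"tz": 0,"rx": 0,"ry": 0,"rz": -7.55,"gripper": 1},
    {"tx": 0,"ty": 0,"tz": 0,"rx": 0,"ry": 0,"rz": -7.55,"gripper": 1},
    {"tx": 0,"ty": 0,"tz": 0,"rx": 0,"ry": 0,"rz": 0,"gripper": 1}
  ]
}}

```text
clock: 4.9
eef_pos: [554.7, -13.5, 239.0]
tcp_rot: [3.141, -0.0, -2.44]
contact_force: [-0.6, -0.7, 0.0]
opening: 1.0
```

```bash
cat > goto.py <<'E'
from h import *
import sys
T=toolT(); t=np.array([float(v) for v in sys.argv[1:4]]); R=T[:3,:3]
print('pos',T[:3,3].round(1),'yaw',np.arctan2(R[1,0],R[0,0]).round(3),'shift in tool mm',(R.T@(t-T[:3,3])).round(1),'q',r.sense()['qpos'].round(2),'F',r.sense()['contact_force'].round(1),r.sense()['opening'])
E
python3 goto.py 555.2 -13.5 121
```

```text
pos [554.7 -13.5 239. ] yaw -2.44 shift in tool mm [ -0.4  -0.4 118. ] q [-0.03  0.24  1.78  0.    1.13 -2.3 ] F [-0.6 -0.7  0. ] 1.0000512640911825
```

Call:
{"name": "move_arm", "arguments": {
  "increments": [
    {"tx": 0,"ty": 0,"tz": 3.3,"rx": 0,"ry": 0,"rz": 0,"gripper": 1},
    {"tx": 0,"ty": 0,"tz": 3.3,"rx": 0,"ry": 0,"rz": 0,"gripper": 1},
    {"tx": 0,"ty": 0,"tz": 3.0,"rx": 0,"ry": 0,"rz": 0,"gripper": 1},
    {"tx": 0,"ty": 0,"tz": 2.1,"rx": 0,"ry": 0,"rz": 0,"gripper": 1},
    {"tx": 0,"ty": 0,"tz": 0,"rx": 0,"ry": 0,"rz": 0,"gripper": 1},
    {"tx": 0,"ty": 0,"tz": 0,"rx": 0,"ry": 0,"rz": 0,"gripper": -1},
    {"tx": 0,"ty": 0,"tz": 0,"rx": 0,"ry": 0,"rz": 0,"gripper": -1},
    {"tx": 0,"ty": 0,"tz": 0,"rx": 0,"ry": 0,"rz": 0,"gripper": -1},
    {"tx": 0,"ty": 0,"tz": 0,"rx": 0,"ry": 0,"rz": 0,"gripper": -1},
    {"tx": 0,"ty": 0,"tz": 0,"rx": 0,"ry": 0,"rz": 0,"gripper": -1},
    {"tx": 0,"ty": 0,"tz": 0,"rx": 0,"ry": 0,"rz": 0,"gripper": -1},
    {"tx": 0,"ty": 0,"tz": 0,"rx": 0,"ry": 0,"rz": 0,"gripper": -1}
  ],
  "squeeze": 40
}}

```text
clock: 6.1
eef_pos: [554.0, -13.3, 123.2]
tcp_rot: [3.14, 0.0, -2.444]
contact_force: [-6.3, 7.0, 10.7]
opening: 0.152
```

Call:
{"name": "move_arm", "arguments": {
  "increments": [
    {"tx": 0,"ty": 0,"tz": 0,"rx": 0,"ry": 0,"rz": 6.3,"gripper": -1},
    {"tx": 0,"ty": 0,"tz": 0,"rx": 0,"ry": 0,"rz": 6.3,"gripper": -1},
    {"tx": 0,"ty": 0,"tz": 0,"rx": 0,"ry": 0,"rz": 6.3,"gripper": -1},
    {"tx": 0,"ty": 0,"tz": 0,"rx": 0,"ry": 0,"rz": 6.3,"gripper": -1},
    {"tx": 0,"ty": 0,"tz": 0,"rx": 0,"ry": 0,"rz": 6.3,"gripper": -1},
    {"tx": 0,"ty": 0,"tz": 0,"rx": 0,"ry": 0,"rz": 6.3,"gripper": -1},
    {"tx": 0,"ty": 0,"tz": 0,"rx": 0,"ry": 0,"rz": 6.3,"gripper": -1},
    {"tx": 0,"ty": 0,"tz": 0,"rx": 0,"ry": 0,"rz": 6.3,"gripper": -1},
    {"tx": 0,"ty": 0,"tz": 0,"rx": 0,"ry": 0,"rz": 6.3,"gripper": -1},
    {"tx": 0,"ty": 0,"tz": 0,"rx": 0,"ry": 0,"rz": 6.3,"gripper": -1},
    {"tx": 0,"ty": 0,"tz": 0,"rx": 0,"ry": 0,"rz": 6.3,"gripper": -1},
    {"tx": 0,"ty": 0,"tz": 0,"rx": 0,"ry": 0,"rz": 0,"gripper": -1}
  ]
}}

```text
clock: 7.3
eef_pos: [553.7, -12.4, 123.2]
tcp_rot: [3.14, -0.003, 2.626]
contact_force: [-6.9, 11.7, 12.1]
opening: 0.155
```

```bash
python3 goto.py 555.2 -13.5 121; python3 -c "
from h import *;print(r.sense()['wrist_torque'])"
```

```text
pos [553.7 -12.4 123.2] yaw 2.626 shift in tool mm [-1.8 -0.2  2.2] q [-0.03  0.37  1.88  0.    0.89 -1.08] F [-6.9 11.7 12.1] 0.15519937722715849
[ 1.89333961  1.10305424 -0.02462924]
```

Call:
{"name": "move_arm", "arguments": {
  "increments": [
    {"tx": 0,"ty": 0,"tz": 0,"rx": 0,"ry": 0,"rz": 0,"gripper": 1},
    {"tx": 0,"ty": 0,"tz": 0,"rx": 0,"ry": 0,"rz": 0,"gripper": 1},
    {"tx": 0,"ty": 0,"tz": 0,"rx": 0,"ry": 0,"rz": 0,"gripper": 1},
    {"tx": 0,"ty": 0,"tz": 0,"rx": 0,"ry": 0,"rz": 0,"gripper": 1},
    {"tx": 0,"ty": 0,"tz": -1.5,"rx": 0,"ry": 0,"rz": 0,"gripper": 1},
    {"tx": 0,"ty": 0,"tz": -3.5,"rx": 0,"ry": 0,"rz": 0,"gripper": 1},
    {"tx": 2.6,"ty": 0,"tz": -4,"rx": 0,"ry": 0,"rz": 0,"gripper": 1},
    {"tx": 2.6,"ty": 0,"tz": -4,"rx": 0,"ry": 0,"rz": 0,"gripper": 1},
    {"tx": 2.6,"ty": 0,"tz": -4,"rx": 0,"ry": 0,"rz": 0,"gripper": 1},
    {"tx": 2.6,"ty": 0,"tz": -4,"rx": 0,"ry": 0,"rz": 0,"gripper": 1},
    {"tx": 2.6,"ty": 0,"tz": 0,"rx": 0,"ry": 0,"rz": 0,"gripper": 1},
    {"tx": 0,"ty": 0,"tz": 0,"rx": 0,"ry": 0,"rz": 0,"gripper": 1}
  ]
}}

```text
clock: 8.5
eef_pos: [439.6, 49.9, 333.7]
tcp_rot: [3.14, 0.002, 2.632]
contact_force: [0.5, -0.1, -0.5]
opening: 1.006
```

```bash
python3 goto.py 468.1 183 300; python3 look.py wrist pics/e.png
```

```text
pos [439.6  49.9 333.7] yaw 2.632 shift in tool mm [ 40.2 130.   33.8] q [ 0.11 -0.04  1.87  0.    1.3  -0.95] F [ 0.5 -0.1 -0.5] 1.005732441493912
extractor 0.92 [212. 313.] [587.   87.4  -0. ]
selector_grip 0.85 [266. 257.] [559.1 -14.8 137. ]
selector_grip 0.59 [223. 448.] [629.5 237.7 137. ]
red_dot 0.8 [279. 257.] [599.3 -36.6 100. ]
hatch_bar 0.75 [133. 356.] [467.6 183.5 108. ]
hatch_bar 0.31 [269. 198.] [ 536.3 -101.3  108. ]
hatch_hinge 0.71 [264. 383.] [664.4 142.7 108. ]
```

View pics/e.png

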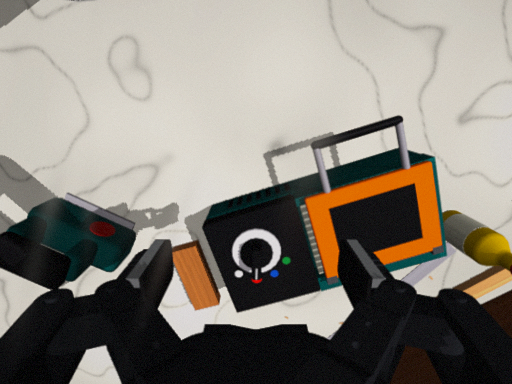

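The pointer line (256,275) aims at the red dot (257,281), so the selector is at red. The network's bar and hinge positions match the geometric ones: (468,183) and (664,142.5). Now above the bar.

Call:
{"name": "move_arm", "arguments": {
  "increments": [
    {"tx": 1.35,"ty": 4.35,"tz": 0,"rx": 0,"ry": 0,"rz": 0,"gripper": 0},
    {"tx": 1.35,"ty": 4.35,"tz": 0,"rx": 0,"ry": 0,"rz": 0,"gripper": 0},
    {"tx": 1.35,"ty": 4.35,"tz": 0,"rx": 0,"ry": 0,"rz": 0,"gripper": 0},
    {"tx": 0,"ty": 0,"tz": 0,"rx": 0,"ry": 0,"rz": 8.05,"gripper": 0},
    {"tx": 0,"ty": 0,"tz": 0,"rx": 0,"ry": 0,"rz": 8.05,"gripper": 0},
    {"tx": 0,"ty": 0,"tz": 0,"rx": 0,"ry": 0,"rz": 8.05,"gripper": 0},
    {"tx": 0,"ty": 0,"tz": 0,"rx": 0,"ry": 0,"rz": 8.05,"gripper": 0},
    {"tx": 0,"ty": 0,"tz": 0,"rx": 0,"ry": 0,"rz": 8.05,"gripper": 0},
    {"tx": 0,"ty": 0,"tz": 0,"rx": 0,"ry": 0,"rz": 8.05,"gripper": 0},
    {"tx": 0,"ty": 0,"tz": 0,"rx": 0,"ry": 0,"rz": 8.05,"gripper": 0},
    {"tx": 0,"ty": 0,"tz": 0,"rx": 0,"ry": 0,"rz": 8.05,"gripper": 0},
    {"tx": 0,"ty": 0,"tz": 0,"rx": 0,"ry": 0,"rz": 8.05,"gripper": 0}
  ]
}}

```text
clock: 10.0
eef_pos: [470.2, 182.5, 331.5]
tcp_rot: [-3.14, 0.001, 1.36]
contact_force: [-0.1, -0.7, 1.1]
opening: 0.494
```

Call:
{"name": "move_arm", "arguments": {
  "increments": [
    {"tx": 0,"ty": 0,"tz": 3.5,"rx": 0,"ry": 0,"rz": 0,"gripper": 0},
    {"tx": 0,"ty": 0,"tz": 3.5,"rx": 0,"ry": 0,"rz": 0,"gripper": 0},
    {"tx": 0,"ty": 0,"tz": 3.5,"rx": 0,"ry": 0,"rz": 0,"gripper": 0},
    {"tx": 0,"ty": 0,"tz": 3.5,"rx": 0,"ry": 0,"rz": 0,"gripper": 0},
    {"tx": 0,"ty": 0,"tz": 0,"rx": 0,"ry": 0,"rz": 0,"gripper": 0},
    {"tx": 0,"ty": 0,"tz": 0,"rx": 0,"ry": 0,"rz": 0,"gripper": 0}
  ]
}}

```text
clock: 10.6
eef_pos: [469.9, 182.5, 192.2]
tcp_rot: [-3.14, 0.001, 1.366]
contact_force: [0.6, -0.6, 1.5]
opening: 0.502
```

```bash
python3 goto.py 468 183 90; python3 look.py wrist pics/f.png
```

```text
pos [469.9 182.5 192.2] yaw 1.366 shift in tool mm [  0.2  -1.8 102.2] q [ 0.37  0.21  1.93 -0.    1.01  0.57] F [ 0.6 -0.6  1.5] 0.5023289222746068
extractor 0.9 [218. 367.] [595.8  90.3   0. ]
selector_grip 0.76 [380. 387.] [556.9 -14.  137. ]
selector_grip 0.25 [198. 482.] [640.  155.4 137. ]
hatch_bar 0.69 [199. 252.] [466.4 180.9 108. ]
hatch_hinge 0.56 [191. 485.] [664.6 146.3 108. ]
```

View pics/f.png

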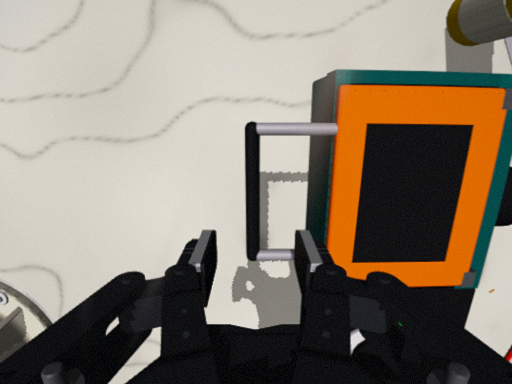

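The handle bar is vertical at column 252 (rows 123–258), between the half-open fingers (215 and 310) and parallel to the pads. Descend and grip.

Call:
{"name": "move_arm", "arguments": {
  "increments": [
    {"tx": 0,"ty": -0.2,"tz": 3.0,"rx": 0,"ry": 0,"rz": 0,"gripper": 0},
    {"tx": 0,"ty": 0,"tz": 3.0,"rx": 0,"ry": 0,"rz": 0,"gripper": 0},
    {"tx": 0,"ty": 0,"tz": 2.5,"rx": 0,"ry": 0,"rz": 0,"gripper": 0},
    {"tx": 0,"ty": 0,"tz": 1.7,"rx": 0,"ry": 0,"rz": 0,"gripper": 0},
    {"tx": 0,"ty": 0,"tz": 0,"rx": 0,"ry": 0,"rz": 0,"gripper": 0},
    {"tx": 0,"ty": 0,"tz": 0,"rx": 0,"ry": 0,"rz": 0,"gripper": -1},
    {"tx": 0,"ty": 0,"tz": 0,"rx": 0,"ry": 0,"rz": 0,"gripper": -1},
    {"tx": 0,"ty": 0,"tz": 0,"rx": 0,"ry": 0,"rz": 0,"gripper": -1},
    {"tx": 0,"ty": 0,"tz": 0,"rx": 0,"ry": 0,"rz": 0,"gripper": -1},
    {"tx": 0,"ty": 0,"tz": 0,"rx": 0,"ry": 0,"rz": 0,"gripper": -1},
    {"tx": 0,"ty": 0,"tz": 0,"rx": 0,"ry": 0,"rz": 0,"gripper": -1}
  ],
  "squeeze": 40
}}

```text
clock: 12.0
eef_pos: [467.3, 183.7, 91.6]
tcp_rot: [-3.141, -0.001, 1.366]
contact_force: [-5.8, 3.7, 6.0]
opening: 0.123
```

```bash
python3 goto.py 468 183 90; python3 - <<'E'
# arc increments in tool frame: y = tool y (towards hinge), z down; radius 20 cm
import numpy as np
a=np.radians(np.arange(0,91,6)); y=20*(1-np.cos(a)); z=-20*np.sin(a)
print(np.c_[np.diff(y),np.diff(z)].round(2).tolist())
E
```

```text
pos [467.3 183.7  91.6] yaw 1.366 shift in tool mm [-0.6  0.9  1.6] q [0.37 0.35 2.01 0.   0.78 0.57] F [-5.8  3.7  6. ] 0.1231078415254384
[[0.11, -2.09], [0.33, -2.07], [0.54, -2.02], [0.75, -1.95], [0.95, -1.87], [1.14, -1.76], [1.32, -1.63], [1.48, -1.48], [1.63, -1.32], [1.76, -1.14], [1.87, -0.95], [1.95, -0.75], [2.02, -0.54], [2.07, -0.33], [2.09, -0.11]]
```

Call:
{"name": "move_arm", "arguments": {
  "increments": [
    {"tx": 0,"ty": 0.03,"tz": -1.05,"rx": 0,"ry": 0,"rz": 0,"gripper": -1},
    {"tx": 0,"ty": 0.08,"tz": -1.04,"rx": 0,"ry": 0,"rz": 0,"gripper": -1},
    {"tx": 0,"ty": 0.33,"tz": -2.07,"rx": 0,"ry": 0,"rz": 0,"gripper": -1},
    {"tx": 0,"ty": 0.54,"tz": -2.02,"rx": 0,"ry": 0,"rz": 0,"gripper": -1},
    {"tx": 0,"ty": 0.75,"tz": -1.95,"rx": 0,"ry": 0,"rz": 0,"gripper": -1},
    {"tx": 0,"ty": 0.95,"tz": -1.87,"rx": 0,"ry": 0,"rz": 0,"gripper": -1},
    {"tx": 0,"ty": 0,"tz": 0,"rx": 0,"ry": 0,"rz": 0,"gripper": -1}
  ]
}}

```text
clock: 12.7
eef_pos: [492.9, 178.5, 193.4]
tcp_rot: [-3.139, -0.002, 1.365]
contact_force: [-12.2, 6.4, 4.2]
opening: 0.118
```

```bash
python3 goto.py 494.2 177.6 190
```

```text
pos [492.9 178.5 193.4] yaw 1.365 shift in tool mm [-0.6  1.5  3.4] q [0.34 0.24 1.88 0.   1.02 0.55] F [-12.2   6.4   4.2] 0.11846634739656345
```

Call:
{"name": "move_arm", "arguments": {
  "increments": [
    {"tx": 0,"ty": 1.14,"tz": -1.76,"rx": 0,"ry": 0,"rz": 0,"gripper": -1},
    {"tx": 0,"ty": 1.32,"tz": -1.63,"rx": 0,"ry": 0,"rz": 0,"gripper": -1},
    {"tx": 0,"ty": 1.48,"tz": -1.48,"rx": 0,"ry": 0,"rz": 0,"gripper": -1},
    {"tx": 0,"ty": 1.63,"tz": -1.32,"rx": 0,"ry": 0,"rz": 0,"gripper": -1},
    {"tx": 0,"ty": 1.76,"tz": -1.14,"rx": 0,"ry": 0,"rz": 0,"gripper": -1},
    {"tx": 0,"ty": 1.87,"tz": -0.95,"rx": 0,"ry": 0,"rz": 0,"gripper": -1},
    {"tx": 0,"ty": 0,"tz": 0,"rx": 0,"ry": 0,"rz": 0,"gripper": -1}
  ]
}}

```text
clock: 13.4
eef_pos: [586.3, 159.3, 277.7]
tcp_rot: [3.137, -0.003, 1.366]
contact_force: [-9.0, 1.6, 17.3]
opening: 0.125
```

```bash
python3 goto.py 664 142.6 290
```

```text
pos [586.3 159.3 277.7] yaw 1.366 shift in tool mm [ -0.5  79.5 -12. ] q [0.26 0.28 1.63 0.   1.23 0.47] F [-9.   1.6 17.3] 0.1246785659600893
```

Call:
{"name": "move_arm", "arguments": {
  "increments": [
    {"tx": 0,"ty": 1.92,"tz": -0.6,"rx": 0,"ry": 0,"rz": 0,"gripper": -1},
    {"tx": 0,"ty": 2.0,"tz": -0.5,"rx": 0,"ry": 0,"rz": 0,"gripper": -1},
    {"tx": 0,"ty": 1.35,"tz": -0.2,"rx": 0,"ry": 0,"rz": 0,"gripper": -1},
    {"tx": 0,"ty": 1.35,"tz": -0.1,"rx": 0,"ry": 0,"rz": 0,"gripper": -1},
    {"tx": 0,"ty": 0.8,"tz": 0,"rx": 0,"ry": 0,"rz": 0,"gripper": -1},
    {"tx": 0,"ty": 0.5,"tz": 0,"rx": 0,"ry": 0,"rz": 0,"gripper": -1},
    {"tx": 0,"ty": 0,"tz": 0,"rx": 0,"ry": 0,"rz": 0,"gripper": -1},
    {"tx": 0,"ty": 0,"tz": 0,"rx": 0,"ry": 0,"rz": 0,"gripper": -1},
    {"tx": 0,"ty": 0,"tz": 0,"rx": 0,"ry": 0,"rz": 0,"gripper": -1}
  ]
}}

```text
clock: 14.3
eef_pos: [663.4, 143.5, 291.6]
tcp_rot: [3.135, -0.003, 1.366]
contact_force: [0.5, 0.8, 11.3]
opening: 0.12
```

```bash
python3 goto.py 664 142.6 290; python3 - <<'E'
from h import *
ims=[]
for n,w in(('side',None),('scene',None)):
    m,W=cam(n); im,d=r.grab_frame(n); ims.append(im)
    for o in r.place_of('hatch_bar',n)[:1]:
        a,b=o['location']; print(n,o['confidence'],at_z(m,W,a,b,308).round(1))
    # panel from depth: orange pixels -> plane normal
    c=r.cut_out('hatch',n)
    hsv=cv2.cvtColor(im,cv2.COLOR_RGB2HSV)
    ok=(hsv[...,0]>5)&(hsv[...,0]<18)&(hsv[...,1]>180)&(d>0)
    if c: ok&=cv2.erode(c[0]['mask'].astype(np.uint8),np.ones((3,3)))>0
    P=[]
    for y,x in np.argwhere(ok):
        o,dd=ray(m,W,y,x); P.append(o+dd*d[y,x])
    P=np.array(P)
    if len(P)>30:
        for _ in range(4):
            c0=np.median(P,0); nrm=np.linalg.svd(P-P.mean(0))[2][2]; e=(P-P.mean(0))@nrm; P=P[abs(e)<2.5*max(e.std(),1)]
        print(len(P),'normal',nrm.round(3),'centroid',P.mean(0).round(1),'z range',P[:,2].min(),P[:,2].max(),e.std())
cv2.imwrite('pics/g.png',np.vstack([i[60:340,90:390] for i in ims])[:,:,::-1])
E
```

```text
pos [663.4 143.5 291.6] yaw 1.366 shift in tool mm [-0.7  0.7  1.6] q [0.21 0.39 1.45 0.   1.3  0.42] F [ 0.5  0.8 11.3] 0.12032752384651164
side 0.88 [658.9 151.8 308. ]
4165 normal [ 0.98  -0.199 -0.003] centroid [659.1 155.6 183.2] z range 112.56182799946782 244.4700306965022 0.9653329988814096
scene 0.75 [662.7 140.8 308. ]
517 normal [ 0.98  -0.196  0.012] centroid [674.7 171.5 207.2] z range 124.97730887261491 246.84568107421524 1.3580521690777314
```

View pics/g.png

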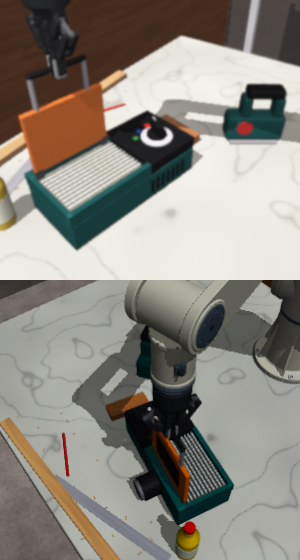

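The hatch stands upright in the gripper. The plane fit's tilt is under 0.02 rad in both cameras, and the bar sits over the hinge. The knob, offcut, jigsaw and glue look undisturbed. Handing in.

```bash
python3 -c "
from h import *
print(r.sense()['qvel'].round(3)); print(r.sign_off())"
```

```text
[-0.     0.001  0.001  0.001 -0.001 -0.001]
the job is handed in; nothing more can be done
None
```

The selector is turned to the red dot, and the hatch is held upright in the gripper. I handed the job in at about 14.5 s of the 58 s allowed; `sign_off` reported no verdict.

- **Selector:** it started at green (pointer measured at 0.70 rad world). I turned it about 1.2 rad clockwise and let go. The wrist picture afterwards showed the pointer at the red dot. I did not measure its angle again after the hatch lift, only looked at the final pictures.
- **Hatch:** I gripped the bar at 40 N and lifted it along a 200 mm arc with the fingers vertical.
    - **Upright:** the panel planes fitted from the two fixed cameras were within 0.003 and 0.012 rad of upright. The gripper was about 1 mm horizontally from the hinge line.
    - **Grip:** the fingers were closed on the bar (opening 0.12), the arm was still, and about 11 N of steady vertical force remained on the wrist.
- **Bystanders:** the glue, offcut and jigsaw look undisturbed in the final pictures. I did not measure their positions again.
- **Disagreements:** the side camera's network put the bar about 10 mm off (658.9, 151.8). The scene camera (662.7, 140.8) and the arm (663.4, 143.5) agreed within 3 mm, so I set the side reading aside. The first move call was refused because rows need every field, and nothing moved then.

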